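# Load the specimen carousel, bring the red pot to the front and hold it there

## Task

Take the steel test specimen out of its white stand and lower it into the red pot of the specimen carousel, without dropping it in. Then turn the carousel smoothly, by the white grip of one of its upright posts, until the red pot is squarely in line with the yellow front tab, and hold it still there: finish while still gripping it, without letting go. Leave the parts bin, the handset, the screwdriver and the mug where they are.

Things in the scene. Friction and masses are not known exactly. Their poses are not given: they have to be found in the camera images.
- specimen: Loose steel tensile specimen, a dumbbell-shaped round bar 90 mm long: both end parts are 20 mm in diameter and 28 mm long, the waist between is 13 mm in diameter; about 0.12 kg. Origin at the centre of its lower end, z along the bar (up at the start). It stands upright in the white stand.
- specimen_mid (a point): Middle of the specimen, on its axis, 45 mm from either end.
- stand: Fixed white plastic block 60 x 60 x 22 mm with one round hole 25 mm wide and 15 mm deep from the top in its middle, in which the specimen stands: the specimen's lower end starts 7 mm and its upper end 97 mm above the bench. Origin at the centre of the block's underside.
- carousel_base: Fixed grey round foot of the carousel, 200 mm in diameter and 20 mm high. Its yellow front tab, 30 mm wide, sticks out along the foot's -x axis from under the turntable to 170 mm from the axis, its outer end rising to 34 mm above the bench. Origin on the turning axis at bench height.
- turntable: Dark steel disc, 256 mm in diameter, top 32 mm above the bench, turns either way about a vertical axis for several turns; friction 0.12 N m, no spring, stays where left. Origin on the axis, 26 mm above the bench, z up. Carries 3 pots 90 mm from the axis, 120 degrees apart: red along its -x axis, two blue ones filled with fixed brass specimens (tops 124 mm above the bench); a post midway between each two pots.
- red_pot (a point): Centre of the red pot's inner floor, 36 mm above the bench. The pot is open on top, 44 mm across outside, 36 mm across inside, its rim 86 mm above the bench (50 mm deep inside).
- post0 (a point): Centre of the top of the first post, 60 degrees anticlockwise (seen from above) from the red pot. Each post stands upright on the turntable 90 mm from its axis, its top 146 mm above the bench: an aluminium stem 16 mm in diameter, and on it a white round grip 18 mm in diameter, the upper 54 mm, that revolves freely about the post's own axis like a crank handle. The carousel's tallest parts.
- post1 (a point): Centre of the top of the second post, opposite the red pot; turns with the turntable.
- post2 (a point): Centre of the top of the third post, 60 degrees clockwise (seen from above) from the red pot; turns with the turntable.
- front (a point): Fixed point of the foot, 90 mm from the turning axis towards the yellow front tab, 36 mm above the bench: where the centre of the red pot's floor is when the pot faces the tab squarely.
- parts_bin: Bystander: loose open blue plastic bin 130 x 110 x 60 mm, origin at the centre of its underside.
- handset: Bystander: loose grey machine handset 120 x 70 x 28 mm lying flat, origin at the centre of its underside.
- screwdriver: Bystander: loose screwdriver lying on the bench, along its own x axis.
- mug: Bystander: loose white mug 76 mm across, 90 mm high, origin at the centre of its underside.
Mind the look-alikes: they are no part of the job. Of the things shaped like the specimen, the steel one is meant.

How it is judged (in metres and radians):
On the way, in this order (a step that is already met when the one before it is completed fails the run):
1. the specimen stands in the red pot, let go (horizontal distance between specimen_mid and red_pot below 0.03 m and z of specimen_mid in the frame of red_pot between 0.025 and 0.054 m and angle between specimen's own z axis and vertical below 0.6 rad and contact force between the fingers and specimen below 0.1 N), for 0.2 s.
2. the red pot is in line with the front tab and the turntable is held at a post (horizontal distance between red_pot and front below 0.012 m and contact force between the fingers and turntable above 2 N and (horizontal distance between the grasp point and post0 below 0.03 m or horizontal distance between the grasp point and post1 below 0.03 m or horizontal distance between the grasp point and post2 below 0.03 m)), for 0.2 s.
At the end, for the whole second after the job is handed in: Specimen in the red pot: middle within 30 mm sideways of the pot's centre, 25 to 54 mm above its floor, leaning under 0.6 rad, fingers off it. Red pot's centre within 12 mm of the front point. Turntable still (under 0.05 rad/s) and held by the fingers at a post with over 2 N (all of step 1 and all of step 2 and angular speed of turntable below 0.05 rad/s); the arm keeps its last pose, push and grip.
It fails at once if the specimen is dropped (falls free faster than 0.7 m/s) (contact force between the fingers and specimen below 0.05 N and linear speed of specimen above 0.7 m/s).
It fails at once if the carousel is spun faster than 3 rad/s (angular speed of turntable above 3 rad/s).
It fails at once if a bystander (bin, handset, screwdriver, mug) is moved by more than 30 mm (distance of any of parts_bin, handset, screwdriver, mug from where it was at the start of the episode above 0.03 m).
It also fails if it takes over 51 s, if anything falls off the work surface, if the arm or the gripper's body presses on something with over 40 N, if the wrist force passes 120 N, or if a joint passes its speed limit or range.

## Robot

A 6-joint arm with a two-finger parallel gripper is mounted at the origin on the work surface. World frame = base frame: x ahead of the robot, y to its left, z up, the work surface at z = 0. Lengths are in mm, angles in rad, forces in N, time in s.
With the tool pointing down it reaches from about 300 to 775 mm from the base axis. Payload 14.6 kg.
Tool frame: the origin (TCP) lies midway between the tips of the shut fingers; the grasp point (between the pads) lies 19 mm behind it; z points along the fingers, y is the direction in which the jaws open and shut (so a half turn about z gives the same grasp; the last joint's range is limited). The gripper opens to 94 mm and grips with 3 to 60 N. Pads are 16 mm wide; open, the fingers measure 119 mm over their backs; the gripper's body (75 mm by 177 mm) begins 78 mm behind the grasp point.
Start: joints at [1.181, 0.3, 1.521, -0, 1.321, -0.067], TCP at [174.47, 521.584, 205.446] pointing down, gripper open.
Joint ranges: [-3.03, 3.03], [-0.79, 2.21], [0.23, 2.52], [-1.04, 4.18], [0, 3.07], [-2.55, 2.55]. Speed limits (rad/s): [2.22, 2.22, 2.57, 3.14, 3.14, 3.14].

## Interface

Orientations are given as [roll, pitch, yaw] about the fixed x, y, z axes, in that order (R = Rz(yaw) Ry(pitch) Rx(roll)).
In Python, from cell import manip gives the robot as it stands.
- The arm moves only by the tool play_rows, never from a script. Its argument "commands" is a list of rows, each an object of numbers: "x", "y", "z": the shift along the tool's x, y, z in m; "wx", "wy", "wz": the turn, a rotation vector about the tool's x, y, z in degrees; "grip": the opening, from 0 (shut) to 1 (fully open). In form: [{"x": .., "y": .., "z": .., "wx": .., "wy": .., "wz": .., "grip": ..}, ...]. A call has 1 to 20 rows; each row shifts and turns the commanded pose from where the row before left it, along the tool's axes as they then stand; what a row does not reach is not made up. A row lasts 1/8 s, in which the tool goes at most 62.5 mm and 10.7 degrees, less where a joint would pass 70% of its speed; a pose out of reach is approached as far as the arm can. A call is refused whole if a number of a shift passes 0.0625 or a number of a turn 10.7, either way. A call with a gripper value outside its range is refused whole. The fingers move at their own pace and stop on an object; "squeeze" is the grip in N (left out, the last holds). Time passes only in rows, so rows that do not move let the fingers close. It gives the time, the measured TCP pose, the force and the opening at its end, in the units of the state.
- manip.read_state(): the state, without advancing time (a new reading comes with each control period).
- manip.camera(name): name is "scene" or "top" or "wrist"; returns (picture, depth): 400x640x3 uint8, red, green, blue; 400x640 float32, mm along the optical axis (not along the pixel's ray), 0 where there is no reading.
- manip.camera_info(name): a dict with "intrinsics" (3x3 intrinsics, pixels), "camera_from_world" (4x4, takes a point from world to camera coordinates); the wrist camera has in their place "tool_from_camera" (4x4, takes a point from camera to tool coordinates, whose origin is the TCP and whose axes are the flange's). Camera axes: x right, y up, looking along -z (the intrinsics and any distortion apply to the point x, -y, -z); pixel columns grow to the right and rows downward; lengths in mm; the calibration is good to about 2 mm. The wrist camera is an equidistant fisheye: a pixel r from the principal point sees the ray r / f radians off the axis. A picture is of the moment at which its call begins: read the wrist's pose just before it. camera_info takes no time and is no camera call.
- manip.sign_off(): hands the job in, once; it reports no verdict.
The state is a dict: "clock": time; "joints": joint angles; "qd": joint speeds; "effort": joint torques, N m; "eef_pos": TCP position; "eef_rot": TCP orientation; "wrist_force": force on the tool from outside, world axes, zero at the start; "moment": the same for the moment, N m; "finger_gap": finger opening in mm.
Only numpy, scipy, OpenCV 4.12 (cv2) and the standard library are available. Lean on these libraries where they do the work, as an engineer would, in place of code of your own. Each camera call takes 0.05 s, during which the arm holds its last target.

## Working session

There is one attempt and no reset: what is moved stays moved. The work goes in short steps, Python scripts to look and compute and a tool call to move; the robot and the scene stay as the last step left them, time stands still between calls to the robot, and variables do not carry over. Pictures are saved under pics/ and viewed, and the job is handed in when it is done.

Besides the shell and the picture viewer there is one more tool, called after "Call:" as name([rows], argument=value, ...), one row to a line, values as JSON. play_rows: Moves the arm, as the interface text tells. Its arguments: {"type":"object","properties":{"commands":{"type":"array"},"squeeze":{"type":"number"}},"required":["commands"]}

```bash
mkdir -p pics; ls
python3 - <<'E'
from cell import manip
import cv2,numpy as np
s=manip.read_state();print(s)
for n in ["scene","top"]:
    p,d=manip.camera(n);cv2.imwrite(f"pics/{n}0.png",p[...,::-1]);np.savez(f"{n}0.npz",p=p,d=d);print(manip.camera_info(n))
print(manip.camera_info("wrist"))
E
```

```text
pics
{'clock': 0.0, 'joints': array([ 1.18140136e+00,  3.00459356e-01,  1.52161020e+00,  1.25648502e-05,
        1.32068208e+00, -6.66066052e-02]), 'qd': array([-4.66822936e-05, -5.39440096e-04,  1.44893664e-03,  3.79282609e-04,
       -5.53495862e-04,  6.74110249e-04]), 'effort': array([-1.68462971e-03, -5.31800365e+01, -3.52740633e+01,  7.07458332e-02,
        2.43849680e-02,  8.50221397e-06]), 'eef_pos': array([174.36698404, 521.34349899, 204.88045335]), 'eef_rot': array([-3.14043706e+00, -8.92816177e-05,  2.81880112e+00]), 'wrist_force': array([-0.24079257,  0.22112927, -0.2584738 ]), 'moment': array([-0.04475269,  0.02019859, -0.0557766 ]), 'finger_gap': 94.33421045554307}
{'intrinsics': array([[421.06103644,   0.        , 318.24674555],
       [  0.        , 421.06103644, 200.73121196],
       [  0.        ,   0.        ,   1.        ]]), 'camera_from_world': array([[ 7.78784262e-01,  6.27287234e-01,  2.40815337e-03,
        -4.48469935e+02],
       [-4.52874247e-01,  5.59583912e-01,  6.94097083e-01,
         1.81208814e+02],
       [ 4.34050675e-01, -5.41642476e-01,  7.1987737
[... 484 characters left out ...]
    [-1.21150716e-01, -4.67430163e-03,  9.92623118e-01,
        -9.57707839e+02],
       [ 0.00000000e+00,  0.00000000e+00,  0.00000000e+00,
         1.00000000e+00]])}
{'intrinsics': array([[309.70691629,   0.        , 322.4692135 ],
       [  0.        , 309.70691629, 197.78890739],
       [  0.        ,   0.        ,   1.        ]]), 'tool_from_camera': array([[-6.67684423e-04,  9.73638325e-01,  2.28096396e-01,
         6.57812459e+01],
       [ 9.99999777e-01,  6.57273880e-04,  1.21603122e-04,
         1.64435649e-01],
       [-3.15243437e-05,  2.28096426e-01, -9.73638547e-01,
        -1.79027140e+02],
       [ 0.00000000e+00,  0.00000000e+00,  0.00000000e+00,
         1.00000000e+00]])}
```

View pics/scene0.png

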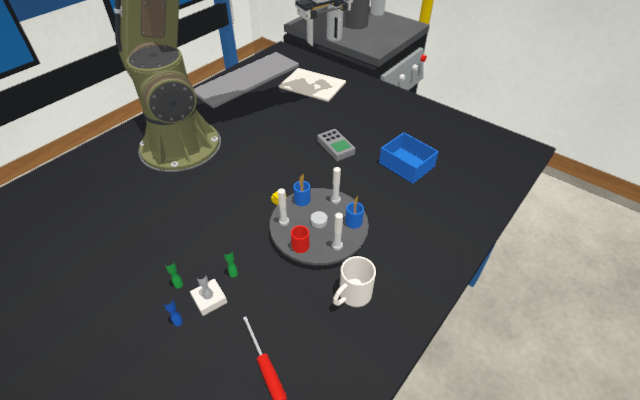

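View pics/top0.png

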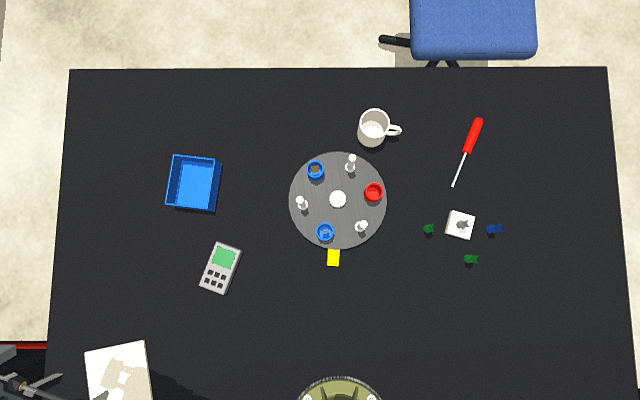

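The top view shows the carousel hub near (338,199), the red pot at (373,192), the yellow tab at (333,258) and the steel specimen in its stand at (460,225). Next I'll measure positions.

```bash
cat > h.py <<'E'
import numpy as np,cv2
from cell import manip
def cloud(n,d):
    i=manip.camera_info(n);K=i["intrinsics"];T=np.linalg.inv(i["camera_from_world"])
    v,u=np.mgrid[:400,:640];z=d
    P=np.stack([(u-K[0,2])/K[0,0]*z,-(v-K[1,2])/K[1,1]*z,-z],-1)
    return P@T[:3,:3].T+T[:3,3]
def proj(n,X):
    i=manip.camera_info(n);K=i["intrinsics"];T=i["camera_from_world"]
    p=T[:3,:3]@np.array(X,float)+T[:3,3];return K[0,0]*p[0]/-p[2]+K[0,2],K[1,1]*p[1]/p[2]+K[1,2]
E
python3 - <<'E'
from h import *
for n in ["top","scene"]:
    f=np.load(n+"0.npz");p=f["p"].astype(int);W=cloud(n,f["d"].astype(float));hsv=cv2.cvtColor(f["p"],cv2.COLOR_RGB2HSV)
    h,s,v=[hsv[...,k].astype(int) for k in range(3)]
    ok=f["d"]>0; near=ok&(W[...,0]>250)&(W[...,0]<900)&(abs(W[...,1])<500)
    def show(l,m):
        m=m&near
        nn,lab,st,c=cv2.connectedComponentsWithStats(m.astype(np.uint8))
        for k in range(1,nn):
            if st[k,4]<8: continue
            q=W[lab==k];print(n,l,st[k,4],c[k].round(1),"med",np.median(q,0).round(1),"min",q.min(0).round(),"max",q.max(0).round())
    show("red",((h<8)|(h>172))&(s>150)&(v>80))
    show("yellow",(abs(h-27)<6)&(s>150)&(v>100))
    show("white",(s<40)&(v>170))
    show("tall",(W[...,2]>125)&(W[...,2]<170))
    show("green",(abs(h-60)<15)&(s>150))
    # disc edge fit: points with z 24..37
    m=near&(abs(W[...,2]-32)<4)&(s<60)&(v<140)&(W[...,0]>350)
    nn,lab,st,c=cv2.connectedComponentsWithStats(m.astype(np.uint8));k=1+np.argmax(st[1:,4])
    q=W[lab==k][:,:2].astype(np.float32);print("disc",cv2.minEnclosingCircle(q))
E
```

```text
top red 378 [472.2 135.2] med [ 743.9 -359.    22.7] min [ 695. -395.   -4.] max [ 801. -332.   31.]
top red 291 [373.  192.2] med [587.5 -89.2  54.2] min [ 563. -113.   30.] max [614. -66.  90.]
top yellow 202 [332.9 257.3] med [424.4  12.8  31.1] min [401.  -3.  -1.] max [444.  28.  38.]
top white 966 [374.9 127.2] med [763.7 -97.   37.6] min [ 717. -169.   -5.] max [830. -53.  93.]
top white 80 [458.5 169.8] med [ 651.  -320.2   15.2] min [ 608. -342.   -1.] max [ 699. -299.   20.]
top white 54 [351.9 157.4] med [656.4 -30.8 145.3] min [646. -49.  -0.] max [699. -22. 149.]
top white 46 [349.3 167.4] med [650.2 -28.1  40. ] min [644. -43.  32.] max [667. -19. 117.]
top white 234 [337.2 198.2] med [572.5   2.2  51.5] min [550. -18.  29.] max [596.  23.  56.]
top white 97 [301.1 201.8] med [556.6  89.1 104.3] min [546.  79.  29.] max [583. 108. 149.]
top white 544 [459.6 224.3] med [ 507.8 -313.5   21.9] min [ 469. -361.   -3.] max [ 546. -280.   97.]
top white 103 [361.  224.9] med [501.4 -53.5 132. ] min [490. -75.  30.] max [518. -43. 149.]
top white 673 [218.1 270.8] med [387.  3
[... 1654 characters left out ...]
7. -340.    1.] max [ 697. -299.   21.]
scene white 67 [407.4 378.6] med [ 897.9  138.5 -748.1] min [ 895.   42. -756.] max [ 900.  242. -741.]
scene tall 67 [336.9 171.9] med [564.8  87.9 142.3] min [554.  82. 125.] max [571.  99. 150.]
scene tall 79 [281.5 193.6] med [508.9 -56.4 141.4] min [495. -63. 126.] max [515. -45. 151.]
scene tall 84 [338.5 218. ] med [661.2 -34.1 142.7] min [650. -40. 125.] max [669. -22. 149.]
scene green 176 [231.  264.8] med [ 507.  -237.5   39.1] min [ 483. -243.    0.] max [ 512. -226.   90.]
scene green 190 [174.5 275.8] med [ 429.4 -338.5   39.4] min [ 406. -345.    2.] max [ 434. -328.   90.]
disc ((576.1798095703125, 3.120431661605835), 128.8105926513672)
```

Call:
play_rows([
  {"x":-0.015,"y":-0.018,"z":-0.01,"grip":0.6},
  {"x":-0.034,"y":-0.04},
  {"x":-0.034,"y":-0.04},
  {"x":-0.034,"y":-0.04},
  {"x":-0.034,"y":-0.04},
  {"x":-0.034,"y":-0.04},
  {"x":-0.034,"y":-0.04},
  {"x":-0.034,"y":-0.04},
  {"x":-0.034,"y":-0.04},
  {"x":-0.034,"y":-0.04},
  {"x":-0.034,"y":-0.04},
  {"x":-0.034,"y":-0.04},
  {"x":-0.034,"y":-0.04},
  {"x":-0.034,"y":-0.04},
  {"x":-0.034,"y":-0.04},
  {"x":-0.034,"y":-0.04},
  {"x":-0.034,"y":-0.04},
  {"x":-0.022,"y":-0.026},
  {"x":0,"y":0},
])

```text
$.commands[0]: bad value
```

```bash
cat >> h.py <<'E'
from scipy.spatial.transform import Rotation as Rn
def wrist(tag):
    s=manip.read_state();p,d=manip.camera("wrist");cv2.imwrite(f"pics/{tag}.png",p[...,::-1])
    T=np.eye(4);T[:3,:3]=Rn.from_euler("xyz",s["eef_rot"]).as_matrix();T[:3,3]=s["eef_pos"]
    i=manip.camera_info("wrist");K=i["intrinsics"];T=T@i["tool_from_camera"]
    v,u=np.mgrid[:400,:640];dx=u-K[0,2];dy=v-K[1,2];r=np.hypot(dx,dy)+1e-9;th=r/K[0,0];t=np.tan(np.minimum(th,1.4))
    z=d.astype(float)
    P=np.stack([dx/r*t*z,-dy/r*t*z,-z],-1);W=P@T[:3,:3].T+T[:3,3]
    np.savez(tag+".npz",p=p,d=d,W=W,T=T);return s,p,d,W
E
python3 - <<'E'
from h import *
s,p,d,W=wrist("w1");print(s["clock"],s["eef_pos"],s["eef_rot"],s["finger_gap"],s["joints"])
E
```

```text
0.1 [174.38371441 521.37805945 204.95069242] [-3.14057683e+00 -8.95543989e-05  2.81875857e+00] 94.40587952650525 [ 1.18139232e+00  3.00404255e-01  1.52151560e+00  2.24823384e-05
  1.32069232e+00 -6.65755469e-02]
```

View pics/w1.png

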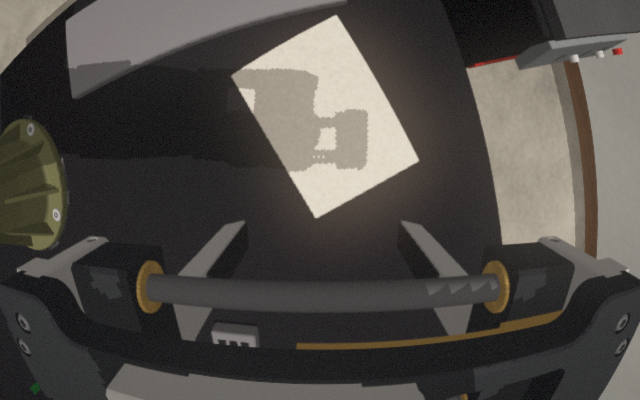

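The move was refused because every row needs all seven fields, so the arm hasn't moved. I'm resending it with full rows.

Call:
play_rows([
  {"x":-0.015,"y":-0.018,"z":-0.01,"wx":0,"wy":0,"wz":0,"grip":0.6},
  {"x":-0.034,"y":-0.04,"z":0,"wx":0,"wy":0,"wz":0,"grip":0.6},
  {"x":-0.034,"y":-0.04,"z":0,"wx":0,"wy":0,"wz":0,"grip":0.6},
  {"x":-0.034,"y":-0.04,"z":0,"wx":0,"wy":0,"wz":0,"grip":0.6},
  {"x":-0.034,"y":-0.04,"z":0,"wx":0,"wy":0,"wz":0,"grip":0.6},
  {"x":-0.034,"y":-0.04,"z":0,"wx":0,"wy":0,"wz":0,"grip":0.6},
  {"x":-0.034,"y":-0.04,"z":0,"wx":0,"wy":0,"wz":0,"grip":0.6},
  {"x":-0.034,"y":-0.04,"z":0,"wx":0,"wy":0,"wz":0,"grip":0.6},
  {"x":-0.034,"y":-0.04,"z":0,"wx":0,"wy":0,"wz":0,"grip":0.6},
  {"x":-0.034,"y":-0.04,"z":0,"wx":0,"wy":0,"wz":0,"grip":0.6},
  {"x":-0.034,"y":-0.04,"z":0,"wx":0,"wy":0,"wz":0,"grip":0.6},
  {"x":-0.034,"y":-0.04,"z":0,"wx":0,"wy":0,"wz":0,"grip":0.6},
  {"x":-0.034,"y":-0.04,"z":0,"wx":0,"wy":0,"wz":0,"grip":0.6},
  {"x":-0.034,"y":-0.04,"z":0,"wx":0,"wy":0,"wz":0,"grip":0.6},
  {"x":-0.034,"y":-0.04,"z":0,"wx":0,"wy":0,"wz":0,"grip":0.6},
  {"x":-0.034,"y":-0.04,"z":0,"wx":0,"wy":0,"wz":0,"grip":0.6},
  {"x":-0.034,"y":-0.04,"z":0,"wx":0,"wy":0,"wz":0,"grip":0.6},
  {"x":-0.022,"y":-0.026,"z":0,"wx":0,"wy":0,"wz":0,"grip":0.6},
  {"x":0,"y":0,"z":0,"wx":0,"wy":0,"wz":0,"grip":0.6},
])

```text
clock: 2.52
eef_pos: [508.4, -312.9, 214.3]
eef_rot: [3.141, -0.001, 2.817]
wrist_force: [-1.0, 0.4, -0.9]
finger_gap: 56.4
```

Run:
```python
from h import *
s,p,d,W=wrist("w2");print(s["clock"],s["eef_pos"],s["eef_rot"],s["finger_gap"],s["joints"])
```

```text
2.525 [ 508.4020462  -312.88719467  214.29998661] [ 3.14123290e+00 -1.43135998e-03  2.81693188e+00] 56.43430010704412 [-6.13009840e-01  4.00005998e-01  1.36612210e+00 -6.33196882e-05
  1.37693913e+00 -1.85913289e+00]
```

View pics/w2.png

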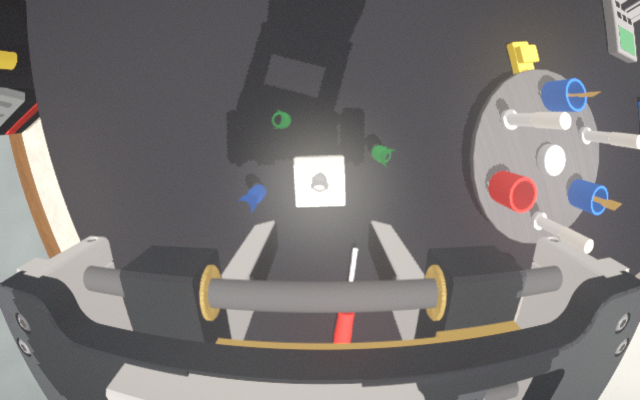

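The wrist view shows the steel specimen upright in the stand at (319,184). The red pot is at (512,190) and the look-alikes stand clear of the stand.

```bash
python3 - <<'E'
from h import *
f=np.load("w2.npz");W=f["W"];ok=f["d"]>0
v,u=np.mgrid[:400,:640]
m=ok&(v<215)&(u>295)&(u<345)&(v>155)
for lo,hi in [(17,26),(30,60),(60,90),(88,105)]:
    q=W[m&(W[...,2]>lo)&(W[...,2]<hi)]
    if len(q): print(lo,hi,len(q),q.mean(0).round(1),((q.min(0)+q.max(0))/2).round(1),(q.max(0)-q.min(0)).round(1))
q=W[m&(W[...,2]>17)&(W[...,2]<26)][:,:2].astype(np.float32);print("stand rect",cv2.minAreaRect(q))
for lo,hi,l in [(128,165,"posts")]:
    mm=ok&(u>460)&(v<260)&(W[...,2]>lo)&(W[...,2]<hi)
    nn,lab,st,c=cv2.connectedComponentsWithStats(mm.astype(np.uint8))
    for k in range(1,nn):
        if st[k,4]>15:
            q=W[lab==k];print(l,st[k,4],c[k].round(),q.mean(0).round(1),((q.min(0)+q.max(0))/2).round(1))
mm=ok&(u>460)&(v<260)&(abs(W[...,2]-32)<4);nn,lab,st,c=cv2.connectedComponentsWithStats(mm.astype(np.uint8));k=1+np.argmax(st[1:,4])
print("disc",cv2.minEnclosingCircle(W[lab==k][:,:2].astype(np.float32)))
hsv=cv2.cvtColor(f["p"],cv2.COLOR_RGB2HSV);h,s,vv=[hsv[...,k].astype(int) for k in range(3)]
mm=ok&(u>460)&(v<230)&((h<8)|(h>172))&(s>150)&(W[...,2]>80);q=W[mm];print("rim",q.mean(0),((q.min(0)+q.max(0))/2),np.ptp(q,axis=0))
mm=ok&(u>460)&(v<100)&(abs(h-27)<6)&(s>150);q=W[mm&(W[...,2]>25)];print("tab",q.mean(0),q.min(0),q.max(0),cv2.minAreaRect(q[:,:2].astype(np.float32)))
E
python3 - <<'E'
import cv2
p=cv2.imread("pics/w2.png");cv2.imwrite("pics/w2c.png",cv2.resize(p[140:230,270:370],None,fx=6,fy=6,interpolation=0))
E
```

```text
17 26 2054 [ 508.1 -315.9   21.7] [ 508.4 -316.9   21.3] [73.7 74.   8.5]
30 60 117 [ 505.3 -315.4   38.1] [ 507.9 -316.2   38.8] [19.7 19.4 16.5]
60 90 67 [ 500.7 -313.7   79.1] [ 503.9 -316.    79.3] [12.4 18.4 21.2]
88 105 23 [ 500.8 -313.3   92.4] [ 503.  -314.4   92.6] [ 9.8 15.1  8.9]
stand rect ((508.4303283691406, -316.4020690917969), (59.73303985595703, 60.840938568115234), 72.2070083618164)
posts 322 [560. 120.] [502.5 -58.5 141. ] [503.1 -55.8 138. ]
posts 167 [633. 141.] [557.9  84.8 138.7] [559.3  87.1 137.9]
posts 227 [584. 244.] [654.4 -34.4 140. ] [656.  -32.2 137.5]
disc ((572.896240234375, 2.47428297996521), 129.48345947265625)
rim [586.12271064 -98.99827869  83.51567637] [585.53609403 -89.62749598  83.74396884] [40.38061838 39.66847499  7.40114503]
tab [422.66615908  -1.58652911  28.8625642 ] [411.81226406  -3.56720829  25.03069874] [4.34143406e+02 3.65657022e-01 3.30050044e+01] ((423.0206604003906, -1.271993637084961), (3.266420602798462, 22.46283721923828), 86.16419982910156)
```

View pics/w2c.png

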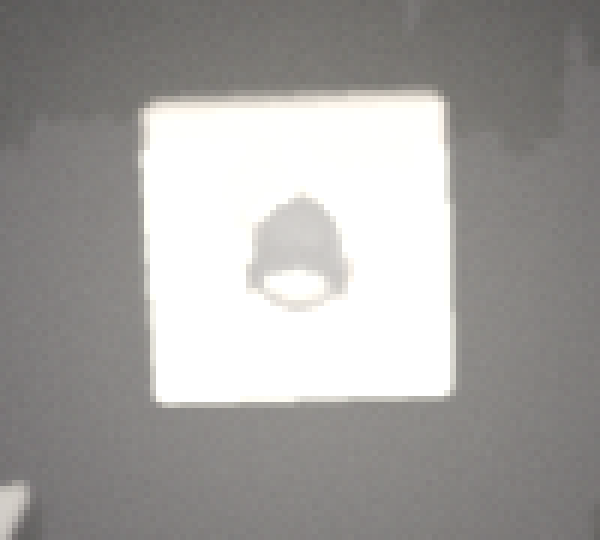

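Call:
play_rows([
  {"x":-0.001,"y":-0.003,"z":0.02,"wx":0,"wy":0,"wz":0,"grip":0.6},
  {"x":0,"y":0,"z":0.028,"wx":0,"wy":0,"wz":0,"grip":0.6},
  {"x":0,"y":0,"z":0.028,"wx":0,"wy":0,"wz":0,"grip":0.6},
  {"x":0,"y":0,"z":0.028,"wx":0,"wy":0,"wz":0,"grip":0.6},
  {"x":0,"y":0,"z":0.022,"wx":0,"wy":0,"wz":0,"grip":0.6},
  {"x":0,"y":0,"z":0.014,"wx":0,"wy":0,"wz":0,"grip":0.6},
  {"x":0,"y":0,"z":0.006,"wx":0,"wy":0,"wz":0,"grip":0.6},
  {"x":0,"y":0,"z":0,"wx":0,"wy":0,"wz":0,"grip":0.6},
  {"x":0,"y":0,"z":0,"wx":0,"wy":0,"wz":0,"grip":0},
  {"x":0,"y":0,"z":0,"wx":0,"wy":0,"wz":0,"grip":0},
  {"x":0,"y":0,"z":0,"wx":0,"wy":0,"wz":0,"grip":0},
  {"x":0,"y":0,"z":0,"wx":0,"wy":0,"wz":0,"grip":0},
  {"x":0,"y":0,"z":0,"wx":0,"wy":0,"wz":0,"grip":0},
], squeeze=20)

```text
clock: 4.2
eef_pos: [508.5, -314.5, 69.5]
eef_rot: [3.142, 0.0, 2.819]
wrist_force: [0.5, 0.6, -0.6]
finger_gap: 19.5
```

Call:
play_rows([
  {"x":0,"y":0,"z":-0.01,"wx":0,"wy":0,"wz":0,"grip":0},
  {"x":0,"y":0,"z":-0.025,"wx":0,"wy":0,"wz":0,"grip":0},
  {"x":0,"y":0,"z":-0.03,"wx":0,"wy":0,"wz":0,"grip":0},
  {"x":0,"y":0,"z":-0.03,"wx":0,"wy":0,"wz":0,"grip":0},
  {"x":0,"y":0,"z":-0.02,"wx":0,"wy":0,"wz":0,"grip":0},
  {"x":0,"y":0.015,"z":0,"wx":0,"wy":0,"wz":0,"grip":0},
  {"x":0,"y":0.03,"z":0,"wx":0,"wy":0,"wz":0,"grip":0},
  {"x":0,"y":0.04,"z":0,"wx":0,"wy":0,"wz":0,"grip":0},
  {"x":0,"y":0.04,"z":0,"wx":0,"wy":0,"wz":0,"grip":0},
  {"x":0,"y":0.04,"z":0,"wx":0,"wy":0,"wz":0,"grip":0},
  {"x":0,"y":0.035,"z":0,"wx":0,"wy":0,"wz":0,"grip":0},
  {"x":-0.001,"y":0.025,"z":0,"wx":0,"wy":0,"wz":0,"grip":0},
  {"x":0,"y":0.014,"z":0,"wx":0,"wy":0,"wz":0,"grip":0},
  {"x":0,"y":0,"z":0,"wx":0,"wy":0,"wz":0,"grip":0},
  {"x":0,"y":0,"z":0,"wx":0,"wy":0,"wz":0,"grip":0},
])

```text
clock: 6.08
eef_pos: [585.0, -88.8, 184.2]
eef_rot: [-3.141, -0.0, 2.818]
wrist_force: [-0.1, 0.2, -1.1]
finger_gap: 19.6
```

Run:
```python
from h import *
s,p,d,W=wrist("w3");print(s["clock"],s["eef_pos"],s["eef_rot"],s["finger_gap"],s["wrist_force"])
p,d=manip.camera("scene");cv2.imwrite("pics/s3.png",cv2.resize(p[120:320,180:430,::-1],None,fx=3,fy=3))
```

```text
6.075 [584.96152972 -88.83071551 184.22488048] [-3.14140281e+00 -3.31810195e-04  2.81821927e+00] 19.64600471842355 [-0.11658787  0.16993636 -1.0936444 ]
```

View pics/w3.png

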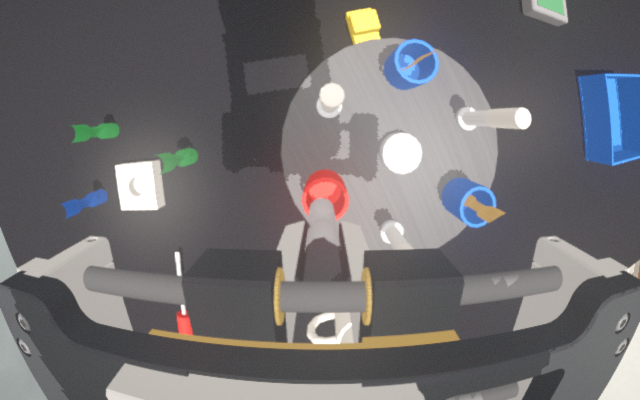

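View pics/s3.png

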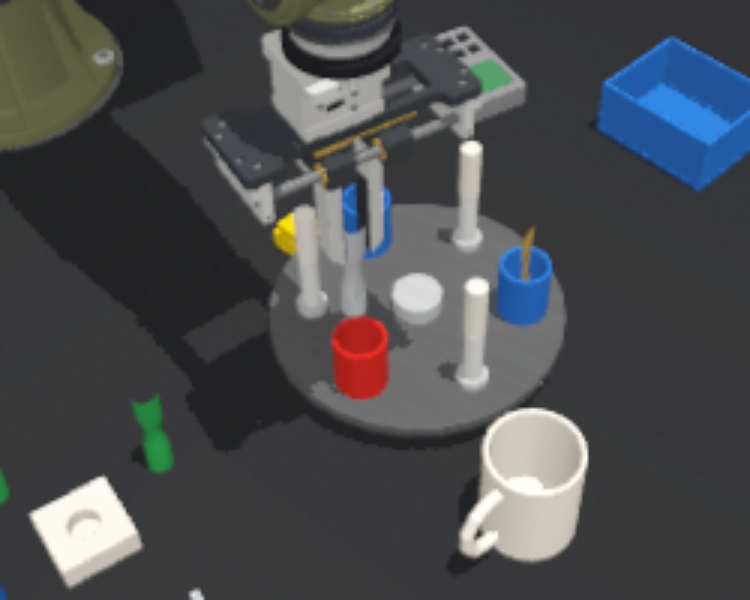

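The specimen is held above the pot, whose rim is at (326,195) in the wrist view. Before lowering I'm refining the pot, post, disc and tab positions.

```bash
cat >> h.py <<'E'
def rays(T):
    K=manip.camera_info("wrist")["intrinsics"];v,u=np.mgrid[:400,:640];dx=u-K[0,2];dy=v-K[1,2];r=np.hypot(dx,dy)+1e-9;th=r/K[0,0]
    D=np.stack([dx/r*np.sin(th),-dy/r*np.sin(th),-np.cos(th)],-1)@T[:3,:3].T
    return D
def onplane(T,D,z): 
    return T[:3,3]+D*((z-T[2,3])/D[...,2])[...,None]
E
python3 - <<'E'
from h import *
f=np.load("w3.npz");W=f["W"];ok=f["d"]>0;T=f["T"];D=rays(T)
v,u=np.mgrid[:400,:640]
hsv=cv2.cvtColor(f["p"],cv2.COLOR_RGB2HSV);h,s,vv=[hsv[...,k].astype(int) for k in range(3)]
red=((h<8)|(h>172))&(s>150)&(vv>60)&(u>290)&(u<360)&(v<235)
q=W[red&(W[...,2]>81)];print("rim depth",q[:,2].mean(),((q.min(0)+q.max(0))/2),np.ptp(q,axis=0),cv2.minEnclosingCircle(q[:,:2].astype(np.float32)))
# outer hull projected on z=86 plane
P=onplane(T,D,86.)[red][:,:2].astype(np.float32);print("hull z86",cv2.minEnclosingCircle(P),P.min(0),P.max(0))
mm=ok&(abs(W[...,2]-32)<4);nn,lab,st,c=cv2.connectedComponentsWithStats(mm.astype(np.uint8));k=1+np.argmax(st[1:,4])
print("disc",cv2.minEnclosingCircle(W[lab==k][:,:2].astype(np.float32)))
for (u0,v0) in [(330,97),(513,118)]:
    mm=ok&(np.hypot(u-u0,v-v0)<35)&(W[...,2]>139)&(W[...,2]<152)
    q=W[mm];print("post",len(q),q.mean(0),cv2.minEnclosingCircle(q[:,:2].astype(np.float32)))
mm=(abs(h-27)<6)&(s>150)&(v<60)&(u>330)&(u<400)&ok
q=W[mm];print(np.histogram(q[:,2],bins=8));q=q[q[:,2]>30];print("tab",q.mean(0),cv2.minAreaRect(q[:,:2].astype(np.float32)))
# specimen lower end
mm=ok&(u>305)&(u<340)&(v>190)&(v<225)&(s<60)&(W[...,2]>85)
q=W[mm];print("spec",len(q),q.min(0),q.max(0))
E
python3 - <<'E'
import cv2
p=cv2.imread("pics/w3.png");cv2.imwrite("pics/w3c.png",cv2.resize(p[150:280,270:390],None,fx=5,fy=4.5,interpolation=0))
E
```

```text
rim depth 89.43280723364174 [563.21243143 -85.96033824 222.14974666] [ 81.00676476  38.2387857  282.24786152] ((563.1943359375, -74.30851745605469), 41.0119514465332)
hull z86 ((581.6433715820312, -83.5399398803711), 22.20474624633789) [ 559.61975 -104.83687] [603.5075  -66.84225]
disc ((573.383544921875, 1.9233014583587646), 127.90435028076172)
post 486 [503.60264921 -54.71978862 145.54686134] ((503.4558410644531, -54.55469512939453), 9.132161140441895)
post 347 [559.16345764  88.54763079 144.76865375] ((559.614013671875, 89.9942855834961), 9.232521057128906)
(array([ 2, 11, 12, 25,  8, 16, 35, 26]), array([-0.71968298,  3.64074143,  8.00116584, 12.36159025, 16.72201466,
       21.08243907, 25.44286348, 29.8032879 , 34.16371231]))
tab [428.3198067    2.33199461  31.61857381] ((429.974853515625, 4.279074668884277), (30.731117248535156, 14.976773262023926), 43.36940002441406)
spec 594 [574.7885264  -99.05699995 121.66303653] [590.40993042 -76.70605267 190.90326039]
```

View pics/w3c.png

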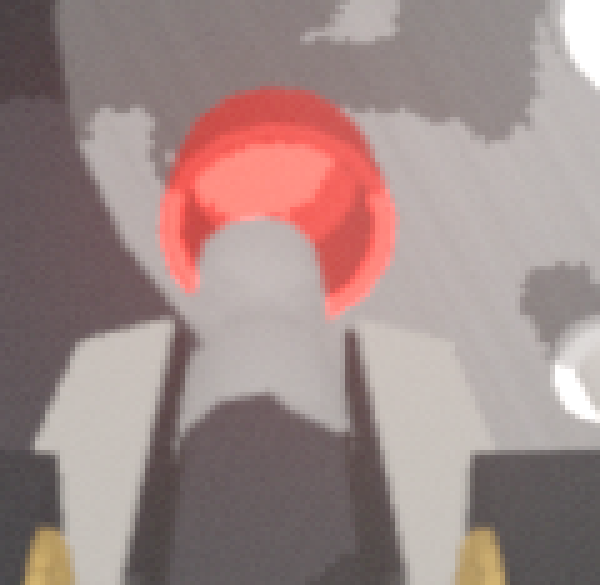

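Call:
play_rows([
  {"x":-0.001,"y":0.002,"z":0,"wx":0,"wy":0,"wz":0,"grip":0},
  {"x":0,"y":0,"z":0.01,"wx":0,"wy":0,"wz":0,"grip":0},
  {"x":0,"y":0,"z":0.015,"wx":0,"wy":0,"wz":0,"grip":0},
  {"x":0,"y":0,"z":0.015,"wx":0,"wy":0,"wz":0,"grip":0},
  {"x":0,"y":0,"z":0.015,"wx":0,"wy":0,"wz":0,"grip":0},
  {"x":0,"y":0,"z":0.012,"wx":0,"wy":0,"wz":0,"grip":0},
  {"x":0,"y":0,"z":0.007,"wx":0,"wy":0,"wz":0,"grip":0},
  {"x":0,"y":0,"z":0.004,"wx":0,"wy":0,"wz":0,"grip":0},
  {"x":0,"y":0,"z":0.002,"wx":0,"wy":0,"wz":0,"grip":0},
  {"x":0,"y":0,"z":0,"wx":0,"wy":0,"wz":0,"grip":0},
])

```text
clock: 7.42
eef_pos: [586.9, -86.6, 104.6]
eef_rot: [3.142, 0.0, 2.819]
wrist_force: [0.1, 0.5, -0.4]
finger_gap: 19.8
```

Run:
```python
from h import *
s,p,d,W=wrist("w4");print(s["clock"],s["eef_pos"],s["eef_rot"],s["finger_gap"],s["wrist_force"])
p,d=manip.camera("scene");cv2.imwrite("pics/s4.png",cv2.resize(p[120:320,180:430,::-1],None,fx=3,fy=3))
```

```text
7.425 [586.93076627 -86.64383718 104.64057065] [3.14156997e+00 3.48268158e-04 2.81884797e+00] 19.808874123241917 [ 0.10277043  0.46587193 -0.39107996]
```

View pics/s4.png

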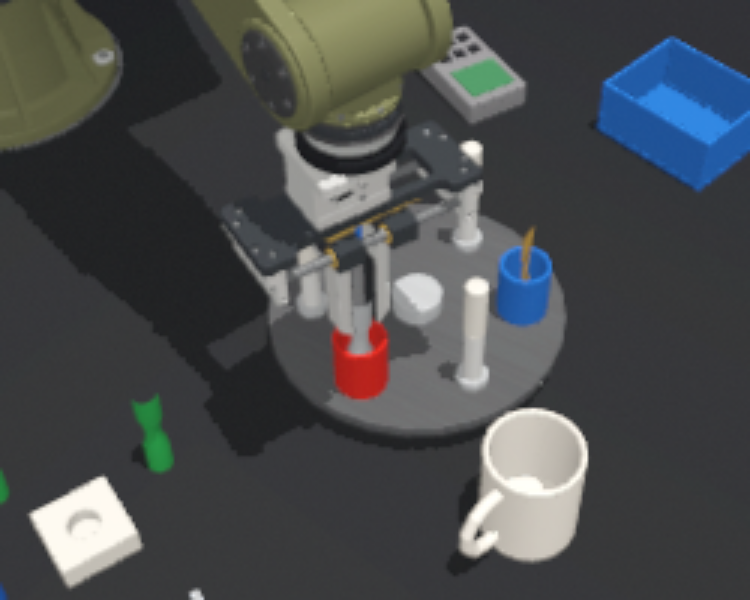

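View pics/w4.png

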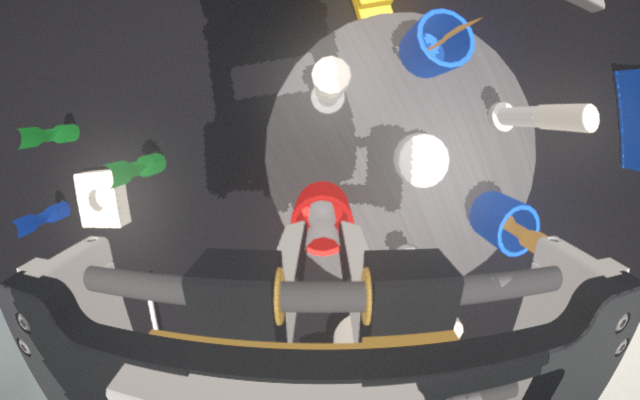

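The specimen is inside the red pot. Now I'll ease it down to the floor.

Call:
play_rows([
  {"x":0,"y":0,"z":0.002,"wx":0,"wy":0,"wz":0,"grip":0},
  {"x":0,"y":0,"z":0.002,"wx":0,"wy":0,"wz":0,"grip":0},
  {"x":0,"y":0,"z":0.001,"wx":0,"wy":0,"wz":0,"grip":0},
  {"x":0,"y":0,"z":0,"wx":0,"wy":0,"wz":0,"grip":0},
])

```text
clock: 8.02
eef_pos: [586.8, -86.6, 99.3]
eef_rot: [-3.142, -0.0, 2.819]
wrist_force: [0.4, 0.1, -1.2]
finger_gap: 19.1
```

Call:
play_rows([
  {"x":0,"y":0,"z":0.001,"wx":0,"wy":0,"wz":0,"grip":0},
  {"x":0,"y":0,"z":0,"wx":0,"wy":0,"wz":0,"grip":0},
])

```text
clock: 8.28
eef_pos: [586.9, -86.6, 98.5]
eef_rot: [3.142, 0.0, 2.819]
wrist_force: [-0.4, 0.7, -0.2]
finger_gap: 19.8
```

Call:
play_rows([
  {"x":0,"y":0,"z":0.001,"wx":0,"wy":0,"wz":0,"grip":0},
  {"x":0,"y":0,"z":0,"wx":0,"wy":0,"wz":0,"grip":0.24},
  {"x":0,"y":0,"z":0,"wx":0,"wy":0,"wz":0,"grip":0.3},
  {"x":0,"y":0,"z":0,"wx":0,"wy":0,"wz":0,"grip":0.45},
  {"x":0,"y":0,"z":0,"wx":0,"wy":0,"wz":0,"grip":0.6},
  {"x":0,"y":0,"z":0,"wx":0,"wy":0,"wz":0,"grip":0.6},
  {"x":0,"y":0,"z":0,"wx":0,"wy":0,"wz":0,"grip":0.6},
])

```text
clock: 9.15
eef_pos: [586.8, -86.7, 97.5]
eef_rot: [-3.142, -0.0, 2.819]
wrist_force: [0.8, -0.3, -0.2]
finger_gap: 56.4
```

Run:
```python
from h import *
s,p,d,W=wrist("w5");print(s["clock"],s["eef_pos"],s["finger_gap"],s["wrist_force"])
p,d=manip.camera("scene");cv2.imwrite("pics/s5.png",cv2.resize(p[120:320,180:430,::-1],None,fx=3,fy=3))
```

```text
9.15 [586.82152407 -86.65405146  97.45013551] 56.363139171045965 [ 0.77776759 -0.25968881 -0.230696  ]
```

View pics/s5.png

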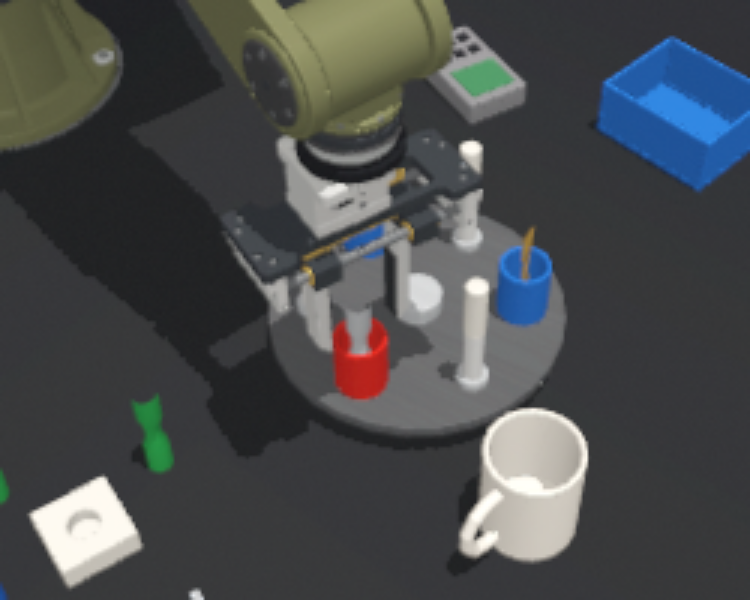

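View pics/w5.png

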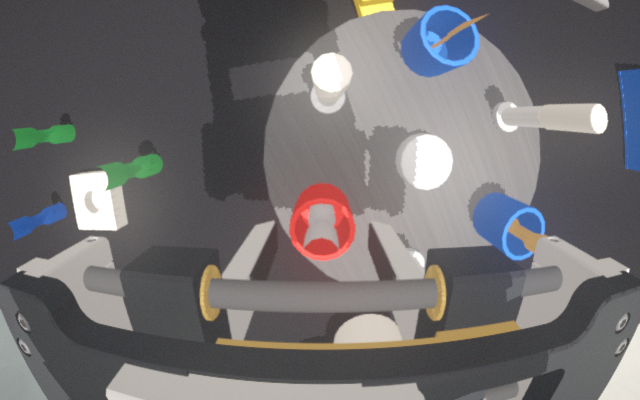

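The specimen stands free and upright in the red pot, at (320,230) in the wrist view. I'll lift off and go to the nearest post, post2, at about (503.5, -54.6).

Call:
play_rows([
  {"x":0,"y":0,"z":-0.01,"wx":0,"wy":0,"wz":0,"grip":0.6},
  {"x":0,"y":0,"z":-0.025,"wx":0,"wy":0,"wz":0,"grip":0.6},
  {"x":0,"y":0,"z":-0.03,"wx":0,"wy":0,"wz":0,"grip":0.6},
  {"x":0,"y":0,"z":-0.03,"wx":0,"wy":0,"wz":0,"grip":0.6},
  {"x":0.02,"y":0.001,"z":-0.01,"wx":0,"wy":0,"wz":0,"grip":0.6},
  {"x":0.035,"y":0.002,"z":0,"wx":0,"wy":0,"wz":0,"grip":0.6},
  {"x":0.024,"y":0.001,"z":0,"wx":0,"wy":0,"wz":0,"grip":0.6},
  {"x":0.01,"y":0,"z":0,"wx":0,"wy":0,"wz":0,"grip":0.6},
  {"x":0,"y":0,"z":0,"wx":0,"wy":0,"wz":0,"grip":0.6},
  {"x":0,"y":0,"z":0,"wx":0,"wy":0,"wz":0,"grip":0.6},
])

```text
clock: 10.5
eef_pos: [504.3, -54.9, 202.5]
eef_rot: [3.142, 0.0, 2.819]
wrist_force: [0.7, -0.3, 0.1]
finger_gap: 56.5
```

Run:
```python
from h import *
s,p,d,W=wrist("w6");print(s["clock"],s["eef_pos"],s["finger_gap"],s["eef_rot"])
```

```text
10.5 [504.2838623  -54.88054642 202.51457478] 56.49138935815091 [3.14157781e+00 1.90146399e-04 2.81857064e+00]
```

View pics/w6.png

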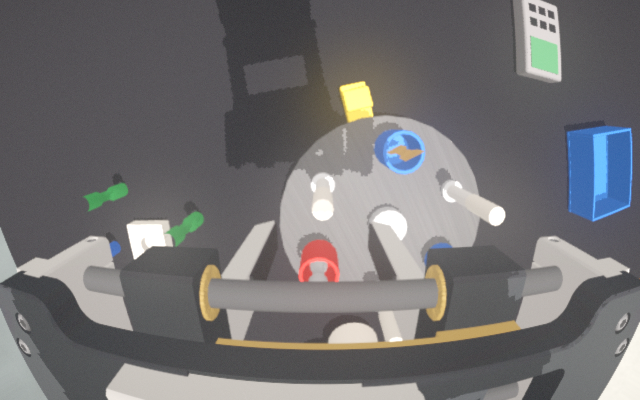

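The tab is now clearly visible at (356,100), so I'm measuring its direction and rechecking the posts.

```bash
python3 - <<'E'
from h import *
f=np.load("w6.npz");W=f["W"];ok=f["d"]>0;T=f["T"];D=rays(T)
v,u=np.mgrid[:400,:640]
for (u0,v0) in [(322,205),(492,212)]:
    q=W[ok&(np.hypot(u-u0,v-v0)<25)&(W[...,2]>141)&(W[...,2]<151)];print("post",len(q),q.mean(0),cv2.minEnclosingCircle(q[:,:2].astype(np.float32)))
mm=ok&(abs(W[...,2]-32)<4);nn,lab,st,c=cv2.connectedComponentsWithStats(mm.astype(np.uint8));k=1+np.argmax(st[1:,4])
print("disc",cv2.minEnclosingCircle(W[lab==k][:,:2].astype(np.float32)))
def tab(p,W,ok,box):
    hsv=cv2.cvtColor(p,cv2.COLOR_RGB2HSV);h,s,vv=[hsv[...,k].astype(int) for k in range(3)]
    m=(abs(h-27)<7)&(s>130)&box&ok
    q=W[m];
    print("n",len(q),np.histogram(q[:,2],bins=[-5,4,10,16,22,28,31,40]))
    for lo,hi in [(30,40),(5,28)]:
        r=q[(q[:,2]>lo)&(q[:,2]<hi)]
        if len(r)>8: 
            ce=(r.min(0)+r.max(0))/2
            for cc in (r.mean(0),ce): print(lo,hi,cc.round(1),"ang",np.degrees(np.arctan2(cc[1]-1.5,cc[0]-573.2)))
            print(cv2.minAreaRect(r[:,:2].astype(np.float32)))
tab(f["p"],W,ok,(v>70)&(v<130)&(u>330)&(u<385))
g=np.load("top0.npz");Wt=cloud("top",g["d"].astype(float));tab(g["p"],Wt,g["d"]>0,(abs(u-333)<15)&(abs(v-257)<15))
E
python3 - <<'E'
import cv2
p=cv2.imread("pics/w6.png");cv2.imwrite("pics/w6c.png",cv2.resize(p[75:130,320:400],None,fx=8,fy=8,interpolation=0))
E
```

```text
post 384 [502.57624391 -54.24900122 145.37717126] ((503.0823059082031, -54.37346649169922), 9.037160873413086)
post 279 [558.42556889  89.49699795 145.12240949] ((559.7881469726562, 90.64482116699219), 9.54323673248291)
disc ((572.3967895507812, 2.1603684425354004), 128.0751190185547)
n 292 (array([ 34,  16,  21, 187,  11,   8,  15]), array([-5,  4, 10, 16, 22, 28, 31, 40]))
30 40 [420.7   7.3  32. ] ang 177.83810069690242
30 40 [423.3  13.7  32.1] ang 175.34773854005266
((422.6791076660156, 13.237239837646484), (21.203683853149414, 32.88822937011719), 9.405454635620117)
5 28 [434.9   6.9  17.1] ang 177.7592507074473
5 28 [425.2  12.9  16.5] ang 175.598581476381
((425.1295471191406, 12.952178955078125), (30.508869171142578, 42.82737731933594), 85.81796264648438)
n 204 (array([  8,   0,  13,  72,   1,   9, 101]), array([-5,  4, 10, 16, 22, 28, 31, 40]))
30 40 [421.6  12.1  34. ] ang 175.98438714917847
30 40 [426.9  12.7  33.9] ang 175.61794920751703
((428.0583190917969, 11.742467880249023), (28.312044143676758, 36.518951416015625), 81.8827133178711)
5 28 [425.8  12.8  17.7] ang 175.61146266805002
5 28 [422.6  12.5  17.1] ang 175.80829903129958
((422.8403015136719, 12.60336685180664), (29.44888687133789, 42.02400207519531), 84.72689819335938)
```

View pics/w6c.png

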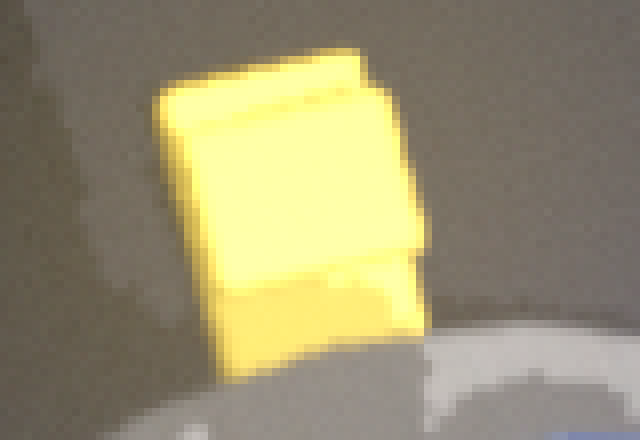

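Call:
play_rows([
  {"x":0.001,"y":0,"z":0.015,"wx":0,"wy":0,"wz":0,"grip":0.6},
  {"x":0,"y":0,"z":0.025,"wx":0,"wy":0,"wz":0,"grip":0.6},
  {"x":0,"y":0,"z":0.025,"wx":0,"wy":0,"wz":0,"grip":0.6},
  {"x":0,"y":0,"z":0.019,"wx":0,"wy":0,"wz":0,"grip":0.6},
  {"x":0,"y":0,"z":0.01,"wx":0,"wy":0,"wz":0,"grip":0.6},
  {"x":0,"y":0,"z":0,"wx":0,"wy":0,"wz":0,"grip":0.4},
  {"x":0,"y":0,"z":0,"wx":0,"wy":0,"wz":0,"grip":0.3},
  {"x":0,"y":0,"z":0,"wx":0,"wy":0,"wz":0,"grip":0},
  {"x":0,"y":0,"z":0,"wx":0,"wy":0,"wz":0,"grip":0},
  {"x":0,"y":0,"z":0,"wx":0,"wy":0,"wz":0,"grip":0},
], squeeze=25)

```text
clock: 11.8
eef_pos: [502.8, -54.4, 108.8]
eef_rot: [-3.141, 0.0, 2.819]
wrist_force: [-1.6, -0.9, 3.7]
finger_gap: 17.6
```

Run:
```python
from h import *
s=manip.read_state();print(s["clock"],s["eef_pos"],s["finger_gap"],s["eef_rot"],s["wrist_force"])
R=Rn.from_euler("xyz",s["eef_rot"]).as_matrix()
C=np.array([573.,1.5]);a0=218.7;a1=115.7
N=36;t=np.linspace(0,1,N+1);t=t*t*(3-2*t) if 0 else t
# trapezoid: smooth start/stop
w=np.ones(N);w[:4]=[.25,.5,.75,.9];w[-5:]=[.8,.6,.4,.25,.1];c=np.r_[0,np.cumsum(w)/w.sum()]
A=np.radians(a0+(a1-a0)*c);P=C+90*np.stack([np.cos(A),np.sin(A)],1)
P=P-P[0]+s["eef_pos"][:2]*1  # relative to gripped start
acc=np.zeros(2);print("max rad/s",np.abs(np.diff(A)).max()*8)
for k in range(N):
    g=np.r_[P[k+1]-P[0],0]@R; d=np.round(g[:2],0)-acc; acc+=d; print((d/1000).tolist(),end=", " if k!=17 else "\n---\n")
print(P[-1])
```

```text
11.8 [502.79273194 -54.38228495 108.77059558] 17.6469285750041 [-3.14145872e+00  3.48370196e-04  2.81880638e+00] [-1.61756091 -0.94378812  3.73591907]
max rad/s 0.4558324258774462
[0.001, 0.001], [0.002, 0.001], [0.003, 0.002], [0.004, 0.003], [0.004, 0.004], [0.003, 0.003], [0.004, 0.004], [0.003, 0.004], [0.003, 0.005], [0.002, 0.004], [0.003, 0.004], [0.002, 0.005], [0.002, 0.005], [0.001, 0.005], [0.002, 0.005], [0.001, 0.005], [0.001, 0.005], [0.0, 0.005]
---
[0.0, 0.005], [0.0, 0.005], [0.0, 0.005], [-0.001, 0.005], [-0.001, 0.005], [-0.001, 0.005], [-0.002, 0.005], [-0.002, 0.005], [-0.002, 0.005], [-0.002, 0.004], [-0.003, 0.005], [-0.003, 0.004], [-0.003, 0.004], [-0.002, 0.003], [-0.002, 0.002], [-0.002, 0.002], [-0.001, 0.001], [0.0, 0.0], [534.00215099  82.98648604]
```

Post2 is gripped. First half of the turn:

Call:
play_rows([
  {"x":0.001,"y":0.001,"z":0,"wx":0,"wy":0,"wz":0,"grip":0},
  {"x":0.002,"y":0.001,"z":0,"wx":0,"wy":0,"wz":0,"grip":0},
  {"x":0.003,"y":0.002,"z":0,"wx":0,"wy":0,"wz":0,"grip":0},
  {"x":0.004,"y":0.003,"z":0,"wx":0,"wy":0,"wz":0,"grip":0},
  {"x":0.004,"y":0.004,"z":0,"wx":0,"wy":0,"wz":0,"grip":0},
  {"x":0.003,"y":0.003,"z":0,"wx":0,"wy":0,"wz":0,"grip":0},
  {"x":0.004,"y":0.004,"z":0,"wx":0,"wy":0,"wz":0,"grip":0},
  {"x":0.003,"y":0.004,"z":0,"wx":0,"wy":0,"wz":0,"grip":0},
  {"x":0.003,"y":0.005,"z":0,"wx":0,"wy":0,"wz":0,"grip":0},
  {"x":0.002,"y":0.004,"z":0,"wx":0,"wy":0,"wz":0,"grip":0},
  {"x":0.003,"y":0.004,"z":0,"wx":0,"wy":0,"wz":0,"grip":0},
  {"x":0.002,"y":0.005,"z":0,"wx":0,"wy":0,"wz":0,"grip":0},
  {"x":0.002,"y":0.005,"z":0,"wx":0,"wy":0,"wz":0,"grip":0},
  {"x":0.001,"y":0.005,"z":0,"wx":0,"wy":0,"wz":0,"grip":0},
  {"x":0.002,"y":0.005,"z":0,"wx":0,"wy":0,"wz":0,"grip":0},
  {"x":0.001,"y":0.005,"z":0,"wx":0,"wy":0,"wz":0,"grip":0},
  {"x":0.001,"y":0.005,"z":0,"wx":0,"wy":0,"wz":0,"grip":0},
  {"x":0,"y":0.005,"z":0,"wx":0,"wy":0,"wz":0,"grip":0},
])

```text
clock: 14.05
eef_pos: [486.1, 25.5, 108.7]
eef_rot: [3.141, 0.0, 2.819]
wrist_force: [-1.6, -0.4, 8.0]
finger_gap: 17.7
```

Call:
play_rows([
  {"x":0,"y":0.005,"z":0,"wx":0,"wy":0,"wz":0,"grip":0},
  {"x":0,"y":0.005,"z":0,"wx":0,"wy":0,"wz":0,"grip":0},
  {"x":0,"y":0.005,"z":0,"wx":0,"wy":0,"wz":0,"grip":0},
  {"x":-0.001,"y":0.005,"z":0,"wx":0,"wy":0,"wz":0,"grip":0},
  {"x":-0.001,"y":0.005,"z":0,"wx":0,"wy":0,"wz":0,"grip":0},
  {"x":-0.001,"y":0.005,"z":0,"wx":0,"wy":0,"wz":0,"grip":0},
  {"x":-0.002,"y":0.005,"z":0,"wx":0,"wy":0,"wz":0,"grip":0},
  {"x":-0.002,"y":0.005,"z":0,"wx":0,"wy":0,"wz":0,"grip":0},
  {"x":-0.002,"y":0.005,"z":0,"wx":0,"wy":0,"wz":0,"grip":0},
  {"x":-0.002,"y":0.004,"z":0,"wx":0,"wy":0,"wz":0,"grip":0},
  {"x":-0.003,"y":0.005,"z":0,"wx":0,"wy":0,"wz":0,"grip":0},
  {"x":-0.003,"y":0.004,"z":0,"wx":0,"wy":0,"wz":0,"grip":0},
  {"x":-0.003,"y":0.004,"z":0,"wx":0,"wy":0,"wz":0,"grip":0},
  {"x":-0.002,"y":0.003,"z":0,"wx":0,"wy":0,"wz":0,"grip":0},
  {"x":-0.002,"y":0.002,"z":0,"wx":0,"wy":0,"wz":0,"grip":0},
  {"x":-0.002,"y":0.002,"z":0,"wx":0,"wy":0,"wz":0,"grip":0},
  {"x":-0.001,"y":0.001,"z":0,"wx":0,"wy":0,"wz":0,"grip":0},
  {"x":0,"y":0,"z":0,"wx":0,"wy":0,"wz":0,"grip":0},
  {"x":0,"y":0,"z":0,"wx":0,"wy":0,"wz":0,"grip":0},
])

```text
clock: 16.42
eef_pos: [534.1, 83.2, 108.8]
eef_rot: [3.141, 0.001, 2.819]
wrist_force: [1.4, -1.6, 6.5]
finger_gap: 17.3
```

Run:
```python
from h import *
s,p,d,W=wrist("w7");print(s["clock"],s["eef_pos"],s["finger_gap"],s["wrist_force"])
p,d=manip.camera("scene");cv2.imwrite("pics/s7.png",cv2.resize(p[120:320,180:430,::-1],None,fx=3,fy=3))
p,d=manip.camera("top");cv2.imwrite("pics/t7.png",cv2.resize(p[100:300,220:470,::-1],None,fx=3,fy=3));np.savez("t7.npz",p=p,d=d)
```

```text
16.425 [534.11846282  83.246952   108.75623965] 17.25036580079236 [ 1.44485187 -1.62192268  6.51511035]
```

View pics/w7.png

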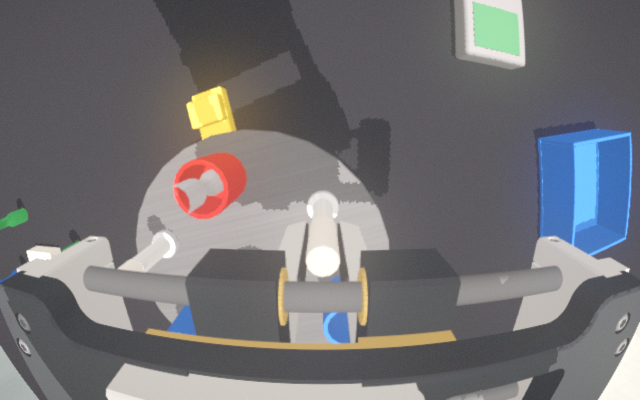

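View pics/s7.png

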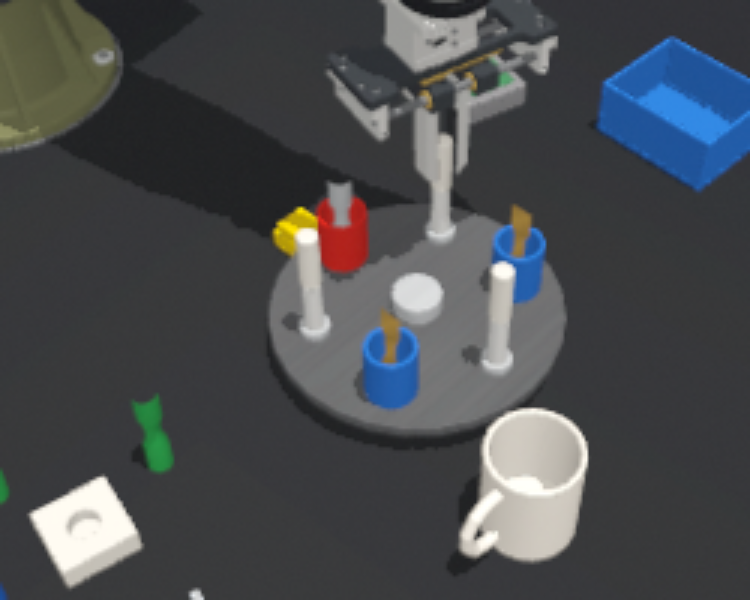

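View pics/t7.png

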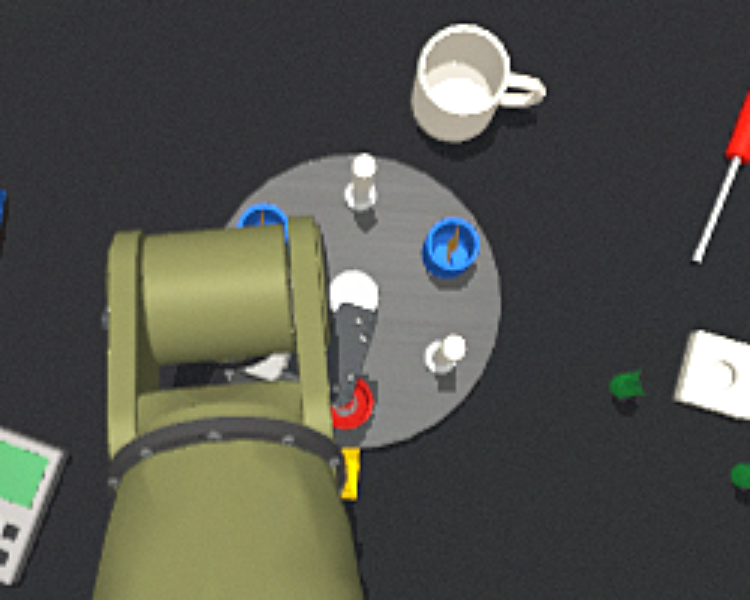

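The pot is at the tab in all three views. As a numeric check, I'm measuring the two free posts (top view, crop pixels (453,348) and (363,165)) and the pot rim.

Run:
```python
from h import *
g=np.load("t7.npz");W=cloud("top",g["d"].astype(float));v,u=np.mgrid[:400,:640];ok=g["d"]>0
Q=[]
for u0,v0,off in [(220+453/3,100+348/3,60),(220+363/3,100+165/3,180)]:
    q=W[ok&(np.hypot(u-u0,v-v0)<8)&(W[...,2]>138)&(W[...,2]<152)];c=(q.min(0)+q.max(0))/2
    print(len(q),c.round(1),q.mean(0).round(1)); 
    for C in [(573,1.5),(571,1.5)]: print("  red angle",np.degrees(np.arctan2(c[1]-C[1],c[0]-C[0]))-off+360)
f=np.load("w7.npz");W=f["W"];T=f["T"];ok=f["d"]>0;hsv=cv2.cvtColor(f["p"],cv2.COLOR_RGB2HSV);h,s,vv=[hsv[...,k].astype(int) for k in range(3)]
m=((h<8)|(h>172))&(s>150)&(u>160)&(u<260)&(v>140)&(v<230)&ok&(W[...,2]>80)&(W[...,2]<92)
q=W[m];c=cv2.minEnclosingCircle(q[:,:2].astype(np.float32));print("rim",c,"front est",(483.3,8.2),"red ang",np.degrees(np.arctan2(c[0][1]-1.5,c[0][0]-573)))
m=(abs(h-27)<7)&(s>130)&ok&(u>170)&(u<250)&(v>75)&(v<145);q=W[m];
r=q[(q[:,2]>5)];c=(r.min(0)+r.max(0))/2;print("tab",c,cv2.minAreaRect(r[:,:2].astype(np.float32)),np.degrees(np.arctan2(c[1]-1.5,c[0]-573)))
```

```text
48 [520.5 -71.9 143.7] [519.8 -72.2 145.5]
  red angle 174.46009489754087
  red angle 175.50682831841925
48 [660.3  -5.4 144. ] [659.7  -5.4 145. ]
  red angle 175.46992512591945
  red angle 175.5709554018228
rim ((483.3804931640625, 10.003595352172852), 21.570098876953125) front est (483.3, 8.2) red ang 174.57968695648074
tab [425.2510691   13.62201114  20.21909109] ((425.08160400390625, 13.824661254882812), (30.865318298339844, 43.21922302246094), 84.66141510009766) 175.3096922933483
```

The pot is within about 2 mm of the front point. I'll hold briefly, then hand in.

Call:
play_rows([
  {"x":0,"y":0,"z":0,"wx":0,"wy":0,"wz":0,"grip":0},
  {"x":0,"y":0,"z":0,"wx":0,"wy":0,"wz":0,"grip":0},
  {"x":0,"y":0,"z":0,"wx":0,"wy":0,"wz":0,"grip":0},
  {"x":0,"y":0,"z":0,"wx":0,"wy":0,"wz":0,"grip":0},
])

```text
clock: 17.08
eef_pos: [534.1, 83.3, 108.8]
eef_rot: [3.141, 0.001, 2.819]
wrist_force: [1.6, -0.8, 6.1]
finger_gap: 18.0
```

Run:
```python
from h import *
s=manip.read_state();print(s["clock"],s["eef_pos"],s["qd"].round(3),s["finger_gap"]);print(manip.sign_off())
```

```text
17.075 [534.11404901  83.25177012 108.76365731] [ 0.001 -0.001  0.001 -0.001 -0.    -0.   ] 17.97619980997271
the job is handed in; nothing more can be done
None
```

I took the steel specimen from its white stand, lowered it into the red pot and let go. I then gripped post2 and turned the carousel about 103° clockwise to the yellow tab. I handed in at 17.1 s, still holding the post at 25 N; the simulator gave no verdict.

- **Pot position:** the wrist camera put the pot rim about 2 mm from the front point I had estimated. The pot and tab directions agreed to about 1° (pot 174.5–175.5°, tab 175.3–175.7°).
- **Specimen:** it stands in the pot with the fingers off it, leaning only slightly. I felt no clear contact with the pot floor, so I let go at the calculated floor height; it may have settled a millimetre or so.
- **Hold:** at hand-in the arm was at rest, the finger gap was 18 mm (the width of the post's grip) and the wrist force was about 6 N.
- **Bystanders:** the last pictures showed the bin, handset and mug where they started. The screwdriver was only partly in view, but the arm stayed well above it. I judged these by eye rather than measuring.
- **Refused command:** my first move call was refused because rows were missing fields. Nothing moved, and I resent it.

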